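# Set the vial warmer and start it

## Task

On the white vial warmer, turn the big knurled dial clockwise with a fingertip, by friction, click after click, until it rests in the detent where its white pointer points at the green mark. Then press the blue start button fully down and let it come up again; do not press the button before the dial is at the green mark. Nothing is to be picked up: leave the vials and everything else on the table where they are.

Things in the scene. Friction and masses are not known exactly. Their poses are not given: they have to be found in the camera images.
- warmer: white vial warmer, a box fixed to the table, 200 (its x, front to back) x 300 (its y) x 55 mm high; origin at the centre of its underside; its x axis points from its front to its back, y to its left, z up. In its frame: dial axis at (0, 78), button at (-60, -75), and a sunken bay 114 x 138 mm (centre (35, -72), floor 30 mm up, rim 55 mm up) in which three vials stand
- dial_center (a point): centre of the dial's flat top face, on its vertical axis, 69 mm above the table. The dial is a black disc of 46 mm radius (too wide to pinch), 12 mm thick, with a knurled grey edge and a painted white pointer line. Its top is level, bare and rigid; friction with a fingertip about 0.5 to 0.7: pressed with about 8 N some 30 mm from the axis, a fingertip drags it round
- dial (a joint): angle of the dial in rad, growing clockwise seen from above. Six spring detents 0.524 (30 degrees) apart: 0, 0.524, 1.047, 1.571 (the green mark), 2.094, 2.618; end stops just beyond. Let go, it snaps into the nearest detent (left within 3 degrees of the hump half-way between two it may stick there); a hump takes up to 0.03 N m. Pointer angle in the warmer frame, counter-clockwise from x, = 1.309 - value. Starts 1 to 3 clicks short of the green mark
- green_mark (a point): centre of the green mark, a bar 20 x 10 mm on the warmer's top, 63 mm from the dial's axis; the five marks of the other detents are small and black
- start_top (a point): centre of the top of the round blue start button, 30 mm in diameter, in a black collar on the warmer's top; the button's top is 77 mm above the table, and its face stands 10 mm above the collar
- start (a joint): how far the start button is pressed, in m: 0 up, 0.006 fully down; pressed straight down against a spring of 1.5 N at first, 5 N at the bottom; it springs back when let go
- vial0: glass vial with a red cap, 26 mm in diameter, 50 mm high, standing loose in the warmer's bay; origin at the centre of its underside. Leave alone
- vial1: the same, orange cap. Leave alone
- vial2: the same, yellow cap. Leave alone
- carton: loose white carton with a blue band, 70 x 130 x 50 mm high on the table; origin at the centre of its underside. Leave alone
- saline: loose clear bottle with a blue cap, 60 mm in diameter, 150 mm high, on the table; origin at the centre of its underside. Leave alone
- syringe: loose empty syringe about 150 mm long and 22 mm thick lying on the table along its x axis; origin on its underside near the middle. Leave alone
- dish: loose steel bowl, 100 mm across and 40 mm high, on the table; origin at the centre of its underside. Leave alone

How it is judged (in metres and radians):
On the way, in this order (a step that is already met when the one before it is completed fails the run):
1. the dial rests in the detent at the green mark (value of joint dial between 1.4808 and 1.6608 rad), for 0.3 s.
2. the start button is pressed fully down with the dial at the green mark (all of step 1 and value of joint start above 0.0048 m), for 0.05 s.
At the end, for the whole second after the job is handed in: the dial rests within 0.09 rad (5 degrees) of the detent at the green mark (joint 1.571) and the start button, once pressed, is up again (less than 1.5 mm down) (all of step 1 and velocity of joint dial between -0.1 and 0.1 rad/s and value of joint start below 0.0015 m); the robot touches nothing.
It fails at once if the start button is pressed (more than 3 mm) while the dial is not at the green mark (value of joint start above 0.003 m and not (value of joint dial between 1.4408 and 1.7008 rad)).
It fails at once if a vial is moved more than 15 mm, lifted or tipped (distance of any of vial0, vial1, vial2 from where it was at the start of the episode above 0.015 m or angle between any of vial0, vial1, vial2's own z axis and vertical above 0.5 rad).
It fails at once if the carton, bottle, syringe or bowl is moved more than 20 mm or lifted (distance of any of carton, saline, syringe, dish from where it was at the start of the episode above 0.02 m).
It also fails if it takes over 48 s, if anything falls off the work surface, if the arm or the gripper's body presses on something with over 40 N, if the wrist force passes 120 N, or if a joint passes its speed limit or range.

## Robot

A 7-joint arm with a two-finger parallel gripper is mounted at the origin on the work surface. World frame = base frame: x ahead of the robot, y to its left, z up, the work surface at z = 0. Lengths are in mm, angles in rad, forces in N, time in s.
With the tool pointing down it reaches from about 350 to 900 mm from the base axis. Payload 8.1 kg.
Tool frame: the origin (TCP) lies midway between the tips of the shut fingers; the grasp point (between the pads) lies 19 mm behind it (bot.pinch_z is the distance from the TCP to the grasp point, in mm); z points along the fingers, y is the line along which they close (so a half turn about z gives the same grasp; the last joint's range is limited). The gripper opens to 85 mm and grips with 20 to 120 N. Pads are 22 mm wide; open, the fingers measure 114 mm over their backs; the gripper's body (76 mm by 85 mm) begins 54 mm behind the grasp point. The pads swing forward as they close: fully open they stand 13 mm farther back than shut.
Start: joints at [1.122, 0.434, 0.025, 1.573, -0.012, 1.134, -0.075], TCP at [211.821, -588.025, 231.323] pointing down, gripper open.
Joint ranges: [-2.62, 2.62], [-0.44, 2.09], [-1.27, 1.32], [0.08, 2.57], [-1.32, 4.46], [0.12, 2], [-2.74, 2.74]. Speed limits (rad/s): [2.22, 2.22, 3.01, 3.01, 3.14, 3.14, 3.14].

## Interface

Orientations are given as [roll, pitch, yaw] about the fixed x, y, z axes, in that order (R = Rz(yaw) Ry(pitch) Rx(roll)).
In Python, from bench import bot gives the robot as it stands. The module is installed in compiled form; this text tells all that it offers.
- The arm moves only by the tool drive_tool, never from a script. Its argument "targets" is a list of rows, each an object of numbers: "x", "y", "z": the shift along the tool's x, y, z in cm; "wx", "wy", "wz": the turn, a rotation vector about the tool's x, y, z in rad. A call has 1 to 12 rows; each row shifts and turns the commanded pose from where the row before left it, along the tool's axes as they then stand; what a row does not reach is not made up. A row lasts 1/8 s, in which the tool goes at most 62.5 mm and 10.7 degrees, less where a joint would pass 70% of its speed; a pose out of reach is approached as far as the arm can. A call with a gripper value outside its range is refused whole. "jaw" is the closure, from -1 (fully open) to 1 (shut), so that 0 is half open, set as the call begins (left out, the last holds). The fingers move at their own pace and stop on an object; the grip force is fixed at half the most. Time passes only in rows, so rows that do not move let the fingers close. It gives the time, the measured TCP pose, the force, the opening and the grip force at its end, in the units of the state.
- bot.get_obs(): the state, without advancing time (a new reading comes with each control period).
- bot.get_image(name): name is "scene" or "top"; returns a dict with "img" (384x512x3 uint8, red, green, blue), "depth" (384x512 float32, mm along the optical axis (not along the pixel's ray), 0 where there is no reading), "camera_matrix" (3x3 intrinsics, pixels), "extrinsics" (4x4, takes a point from world to camera coordinates). Camera axes: x right, y up, looking along -z (the intrinsics and any distortion apply to the point x, -y, -z); pixel columns grow to the right and rows downward; lengths in mm; the calibration is good to about 2 mm. A picture is of the moment at which its call begins.
- bot.finish_job(): hands the job in; it is judged then, once.
The state is a dict: "time_s": time; "joints": joint angles; "qvel": joint speeds; "joint_efforts": joint torques, N m; "position": TCP position; "tool_rot": TCP orientation; "force": force on the tool from outside, world axes, zero at the start; "moment": the same for the moment, N m; "gripper_width": finger opening in mm; "grip_force": force on a finger pad.
Only numpy, scipy, OpenCV 4.12 (cv2) and the standard library are available. Lean on these libraries where they do the work, as an engineer would, in place of code of your own. Each camera call takes 0.05 s, during which the arm holds its last target. There are 200 camera calls.

## Working session

There is one attempt and no reset: what is moved stays moved. The work goes in short steps, Python scripts to look and compute and a tool call to move; the robot and the scene stay as the last step left them, time stands still between calls to the robot, and variables do not carry over. Pictures are saved under pics/ and viewed, at most 10 in all, crops included, and the job is handed in when it is done.

Besides the shell and the picture viewer there is one more tool, called as name(argument=value, ...) on one line, values as JSON. drive_tool: Moves the arm, as the interface text tells. Its arguments: {"type":"object","properties":{"targets":{"type":"array","items":{"type":"object","properties":{"x":{"type":"number"},"y":{"type":"number"},"z":{"type":"number"},"wx":{"type":"number"},"wy":{"type":"number"},"wz":{"type":"number"}}}},"jaw":{"type":"number"}},"required":["targets"]}

```bash
mkdir -p pics; ls; cat > h.py <<'E'
import numpy as np, cv2
from bench import bot
def ray(im,u,v,z):
    K=im["camera_matrix"];E=np.array(im["extrinsics"])
    d=np.linalg.inv(K)@[u,v,1]; d=np.array([d[0],-d[1],-d[2]])
    R=E[:3,:3];t=E[:3,3]; c=-R.T@t; w=R.T@d
    return c+w*(z-c[2])/w[2]
E
python3 - <<'E'
from h import *
for n in("top","scene"):
    im=bot.get_image(n); np.save(n,im,allow_pickle=True)
    cv2.imwrite(f"pics/{n}0.png",im["img"][:,:,::-1])
    print(n,im["camera_matrix"],im["extrinsics"])
print(bot.get_obs())
E
```

```text
pics
top [[462.09595265   0.         255.77546084]
 [  0.         462.09595265 195.9740273 ]
 [  0.           0.           1.        ]] [[-1.68301772e-02 -9.99857824e-01  1.03805190e-03 -2.75673455e-01]
 [ 9.95416709e-01 -1.66576540e-02  9.41705747e-02 -5.36536085e+02]
 [-9.41398943e-02  2.61820167e-03  9.95555536e-01 -1.43772023e+03]
 [ 0.00000000e+00  0.00000000e+00  0.00000000e+00  1.00000000e+00]]
scene [[412.69433503   0.         255.56486162]
 [  0.         412.69433503 193.72842013]
 [  0.           0.           1.        ]] [[ 1.94190012e-01  9.80918678e-01 -9.42260388e-03 -1.05583216e+02]
 [-7.93294604e-01  1.62682335e-01  5.86701056e-01  4.07821704e+02]
 [ 5.77038916e-01 -1.06456585e-01  8.09748779e-01 -1.53580787e+03]
 [ 0.00000000e+00  0.00000000e+00  0.00000000e+00  1.00000000e+00]]
{'time_s': 0.1, 'joints': array([ 1.12239232,  0.435161  ,  0.02499502,  1.57401059, -0.01160854,
        1.13399416, -0.07511031]), 'qvel': array([ 8.90754571e-04, -9.56686940e-04, -1.45721747e-03, -1.59592640e-03,
       -2.08741465e-03, -5.34417487e-05, -7.63308307e-04]), 'joint_efforts': array([ 4.29082284e-03, -6.71752882e+01,  1.02878887e+00, -3.16903853e+01,
        1.58158969e-02,  7.10132823e-03,  2.47206935e-05]), 'position': array([ 211.63323534, -587.59605741,  230.59817593]), 'tool_rot': array([-3.14017083e+00,  1.31431118e-04,  3.45701270e-01]), 'force': array([-1.40416108,  0.89328002, -1.11458172]), 'moment': array([-0.01442028, -0.01471425, -0.02369332]), 'grip_force': 0.0, 'gripper_width': 85.27348893929864}
```

View pics/top0.png

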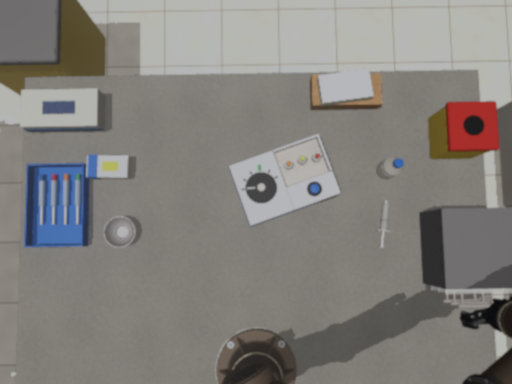

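View pics/scene0.png

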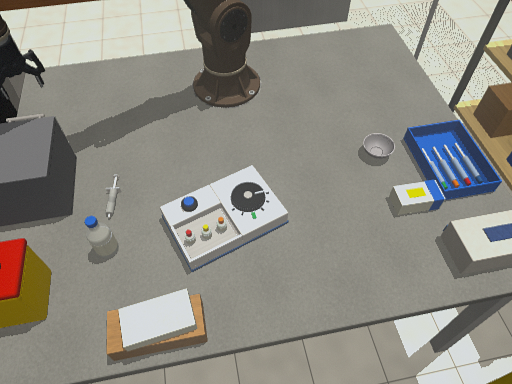

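The top view shows the dial at about (261,187), its pointer toward the left (247,188), the green mark at (260,168), the blue button at (314,188) and vials at (290–318,160). The scene view agrees: dial (248,197), green mark (254,215), button (189,203). Next I measure these points.

```bash
cat >> h.py <<'E'
BOX={"top":(225,130,345,228),"scene":(155,160,295,275)}
def blobs(im,n,kind):
    x0,y0,x1,y1=BOX[n]
    hsv=cv2.cvtColor(im["img"],cv2.COLOR_RGB2HSV)
    m={"green":cv2.inRange(hsv,(45,90,60),(80,255,255)),"blue":cv2.inRange(hsv,(100,120,60),(125,255,255)),"black":cv2.inRange(hsv,(0,0,0),(180,255,65))}[kind]
    mm=np.zeros_like(m);mm[y0:y1,x0:x1]=m[y0:y1,x0:x1]
    k,l,s,c=cv2.connectedComponentsWithStats(mm)
    i=1+np.argmax(s[1:,4]); return c[i],s[i],(l==i).astype(np.uint8)
def pointer(im,n,c,z=69.):
    # white pixels within 40 mm of dial centre at plane z; returns world angle
    P=[]
    x0,y0,x1,y1=BOX[n]
    g=im["img"].min(axis=2).astype(float)
    for v in range(y0,y1):
        for u in range(x0,x1):
            p=ray(im,u,v,z)[:2]-c; r=np.hypot(*p)
            if r<38 and g[v,u]>100: P.append([*p,g[v,u]-90])
    P=np.array(P); w=P[:,2:]; m=(P[:,:2]*w).sum(0)/w.sum()
    return np.arctan2(m[1],m[0]),len(P),m
E
python3 - <<'E'
from h import *
for n in("top","scene"):
    im=np.load(n+".npy",allow_pickle=True).item()
    g,gs,_=blobs(im,n,"green");b,bs,_=blobs(im,n,"blue");d,ds,m=blobs(im,n,"black")
    cs=max(cv2.findContours(m,cv2.RETR_EXTERNAL,cv2.CHAIN_APPROX_NONE)[0],key=cv2.contourArea)
    W=np.array([ray(im,*p[0],69)[:2] for p in cv2.convexHull(cs)],np.float32)
    e=cv2.minEnclosingCircle(W)
    G=ray(im,*g,55);B=ray(im,*b,77)
    print(n,"green",G,gs[4],"button",B,bs,"dial",e,"axes",cv2.fitEllipse(W),ds)
    c=np.array(e[0]); print("green dist",np.hypot(*(G[:2]-c)),"dial-button",np.hypot(*(B[:2]-c)),"exp",np.hypot(60,153))
    print("green ang",np.arctan2(*(G[:2]-c)[::-1]),"pointer",pointer(im,n,c))
    bd=B[:2]-c; print("warmer yaw",np.arctan2(bd[1],bd[0])-np.arctan2(-153,-60))
    u,v=int(d[0]),int(d[1]); print("depth",im["depth"][v,u])
E
```

```text
Traceback (most recent call last):
  File "h.py", line 15, in blobs
    i=1+np.argmax(s[1:,4]); return c[i],s[i],(l==i).astype(np.uint8)
        ~~~~~~~~~^^^^^^^^^
ValueError: attempt to get argmax of an empty sequence
```

```bash
sed -i 's/(45,90,60),(80,255,255)/(45,70,40),(95,255,255)/' h.py
cat > m.py <<'E'
from h import *
import sys
im=np.load("top.npy",allow_pickle=True).item();print(im["img"][163:173,256:264].tolist()[4]);print(cv2.cvtColor(im["img"],cv2.COLOR_RGB2HSV)[168,256:264].tolist())
for n in("top","scene"):
    im=np.load(n+".npy",allow_pickle=True).item()
    g,gs,_=blobs(im,n,"green");b,bs,_=blobs(im,n,"blue");d,ds,m=blobs(im,n,"black")
    cs=max(cv2.findContours(m,cv2.RETR_EXTERNAL,cv2.CHAIN_APPROX_NONE)[0],key=cv2.contourArea)
    W=np.array([ray(im,*p[0],69)[:2] for p in cv2.convexHull(cs)],np.float32)
    e=cv2.minEnclosingCircle(W)
    G=ray(im,*g,55);B=ray(im,*b,77)
    print(n,"green",G,gs[4],"button",B,bs,"dial",e,"axes",cv2.fitEllipse(W),ds)
    c=np.array(e[0]); print("green dist",np.hypot(*(G[:2]-c)),"dial-button",np.hypot(*(B[:2]-c)),"exp",np.hypot(60,153))
    print("green ang",np.arctan2(*(G[:2]-c)[::-1]),"pointer",pointer(im,n,c))
    bd=B[:2]-c; print("warmer yaw",np.arctan2(bd[1],bd[0])-np.arctan2(-153,-60))
    u,v=int(d[0]),int(d[1]); print("depth",im["depth"][v,u])
E
python3 m.py
```

```text
[[176, 180, 181], [157, 173, 165], [124, 162, 134], [100, 156, 113], [119, 160, 129], [160, 173, 166], [177, 179, 182], [180, 181, 185]]
[[102, 7, 182], [76, 19, 173], [69, 55, 162], [67, 92, 156], [67, 69, 160], [75, 21, 173], [102, 7, 182], [114, 7, 185]]Traceback (most recent call last):
  File "m.py", line 6, in <module>
    g,gs,_=blobs(im,n,"green");b,bs,_=blobs(im,n,"blue");d,ds,m=blobs(im,n,"black")
                                                                ~~~~~^^^^^^^^^^^^^^
  File "h.py", line 15, in blobs
    i=1+np.argmax(s[1:,4]); return c[i],s[i],(l==i).astype(np.uint8)
        ~~~~~~~~~^^^^^^^^^
    return _wrapfunc(a, 'argmax', axis=axis, out=out, **kwds)
    return bound(*args, **kwds)
ValueError: attempt to get argmax of an empty sequence
```

```bash
python3 -c "
from h import *
im=np.load('top.npy',allow_pickle=True).item()['img'];print(im.min(2)[188,236:286].tolist(),im[192,258])"
sed -i 's/(180,255,65)/(180,255,90)/;s/(45,70,40)/(45,40,40)/' h.py; sed -i 2,3d m.py;sed -i '1a import sys' m.py; python3 m.py
```

```text
[129, 161, 176, 179, 177, 166, 154, 152, 151, 129, 120, 139, 148, 146, 147, 146, 143, 140, 132, 104, 91, 126, 158, 171, 175, 176, 175, 169, 148, 109, 78, 69, 68, 68, 68, 68, 68, 68, 67, 71, 111, 159, 177, 180, 180, 180, 181, 180, 180, 179] [71 70 70]
top green [623.15812085 -20.95311636  55.        ] 17 button [ 553.06836894 -188.81595861   77.        ] [310 184  10   9  76] dial ((559.03076171875, -25.208396911621094), 45.03301239013672) axes ((559.1044311523438, -25.096702575683594), (89.0391845703125, 89.71568298339844), 23.605716705322266) [247 173  29  29 561]
green dist 64.26838726270444 dial-button 163.71617016524343 exp 164.34415109762804
green ang 0.06625957195028072 pointer (np.float64(1.3355485770877777), 89, array([1.2294187 , 5.12929577]))
warmer yaw 0.3372996814866993
depth 1423.8705
scene green [623.45516571 -21.64342796  55.        ] 29 button [ 556.842324   -189.77457531   77.        ] [184 197  10   9  75] dial ((569.3187255859375, -26.90339469909668), 49.337440490722656) axes ((569.24951171875, -26.87652587890625), (94.106201171875, 98.84974670410156), 75.25934600830078) [231 183  34  29 698]
green dist 54.39137247490213 dial-button 163.34834577919844 exp 164.34415109762804
green ang 0.09685727279759301 pointer (np.float64(2.486420672136033), 67, array([-8.34005942,  6.40848173]))
warmer yaw 0.2972732493841761
depth 1149.6305
```

```bash
python3 - <<'E'
from h import *
a=[]
for n,(u,v) in(("top",(261,187)),("scene",(248,197))):
    im=np.load(n+".npy",allow_pickle=True).item()
    a.append(cv2.resize(im["img"][v-30:v+30,u-30:u+30,::-1],(390,390),interpolation=cv2.INTER_CUBIC))
    E=np.array(im["extrinsics"]);c=-E[:3,:3].T@E[:3,3]
    for (uu,vv) in ((u,v),(u+6,v+6)):
        p=ray(im,uu,vv,69);print(n,p,im["depth"][vv,uu],-(E[:3,:3]@p+E[:3,3])[2])
cv2.imwrite("pics/crop0.png",np.hstack(a))
E
```

```text
top [559.78740611 -25.70406317  69.        ] 1423.8705 1421.7925225824717
top [540.9272657  -43.80824525  69.        ] 1417.4459 1420.0644313565986
scene [571.20616805 -26.22435915  69.        ] 1147.2856 1147.5352560518854
scene [594.4485024  -13.77076756  69.        ] 1135.7726 1135.449291453398
```

View pics/crop0.png

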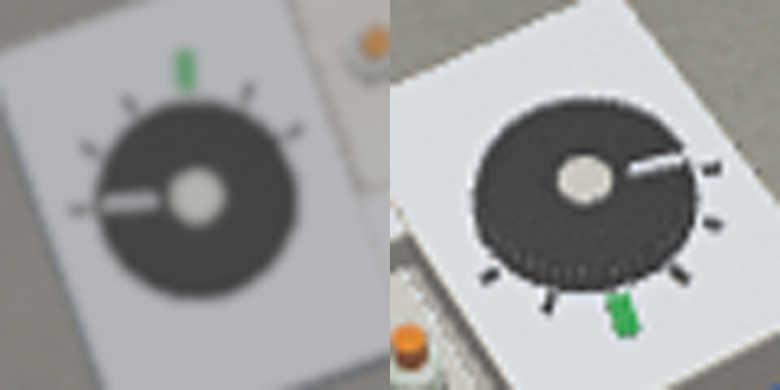

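The pointer is at the first mark (value 0), so three clicks are needed. The dial centre is about (559.5, −25.4), the warmer yaw 0.337 and the button about (554, −189). The dial-to-button distance (164) and the green mark distance (64) match the given sizes. Moving over now.

drive_tool(targets=[{"x": 3.36, "y": -2.71}, {"x": 3.36, "y": -2.71}, {"x": 3.36, "y": -2.71}, {"x": 3.36, "y": -2.71}, {"x": 3.36, "y": -2.71}, {"x": 3.36, "y": -2.71}, {"x": 3.36, "y": -2.71}, {"x": 3.36, "y": -2.71}, {"x": 3.36, "y": -2.71}, {"x": 3.36, "y": -2.71}, {"x": 3.36, "y": -2.71}, {"x": 3.36, "y": -2.71}], jaw=1)

```text
schema error: expected keys x, y, z, wx, wy, wz
```

drive_tool(targets=[{"x": 3.36, "y": -2.71}, {"x": 3.36, "y": -2.71}, {"x": 3.36, "y": -2.71}, {"x": 3.36, "y": -2.71}, {"z": 2.5, "wz": -0.171}, {"z": 2.5, "wz": -0.171}, {"z": 2.5, "wz": -0.171}, {"z": 2.5, "wz": -0.171}, {"z": 2.5, "wz": -0.171}, {}, {}])

```text
schema error: expected keys x, y, z, wx, wy, wz
```

All six keys are required in each row.

drive_tool(targets=[{"x": 3.36, "y": -2.71, "z": 0, "wx": 0, "wy": 0, "wz": 0}, {"x": 3.36, "y": -2.71, "z": 0, "wx": 0, "wy": 0, "wz": 0}, {"x": 3.36, "y": -2.71, "z": 0, "wx": 0, "wy": 0, "wz": 0}, {"x": 3.36, "y": -2.71, "z": 0, "wx": 0, "wy": 0, "wz": 0}, {"x": 3.36, "y": -2.71, "z": 0, "wx": 0, "wy": 0, "wz": 0}, {"x": 3.36, "y": -2.71, "z": 0, "wx": 0, "wy": 0, "wz": 0}, {"x": 3.36, "y": -2.71, "z": 0, "wx": 0, "wy": 0, "wz": 0}, {"x": 3.36, "y": -2.71, "z": 0, "wx": 0, "wy": 0, "wz": 0}, {"x": 3.36, "y": -2.71, "z": 0, "wx": 0, "wy": 0, "wz": 0}, {"x": 3.36, "y": -2.71, "z": 0, "wx": 0, "wy": 0, "wz": 0}, {"x": 3.36, "y": -2.71, "z": 0, "wx": 0, "wy": 0, "wz": 0}, {"x": 3.36, "y": -2.71, "z": 0, "wx": 0, "wy": 0, "wz": 0}], jaw=1)

```text
time_s: 1.6
position: [481.3, -144.2, 231.1]
tool_rot: [-3.141, 0.0, 0.346]
force: [0.3, 0.0, 0.1]
gripper_width: -0.2
grip_force: 0.0
```

drive_tool(targets=[{"x": 3.36, "y": -2.71, "z": 0, "wx": 0, "wy": 0, "wz": 0}, {"x": 3.36, "y": -2.71, "z": 0, "wx": 0, "wy": 0, "wz": 0}, {"x": 3.36, "y": -2.71, "z": 0, "wx": 0, "wy": 0, "wz": 0}, {"x": 3.36, "y": -2.71, "z": 0, "wx": 0, "wy": 0, "wz": 0}, {"x": 0, "y": 0, "z": 2.5, "wx": 0, "wy": 0, "wz": -0.171}, {"x": 0, "y": 0, "z": 2.5, "wx": 0, "wy": 0, "wz": -0.171}, {"x": 0, "y": 0, "z": 2.5, "wx": 0, "wy": 0, "wz": -0.171}, {"x": 0, "y": 0, "z": 2.5, "wx": 0, "wy": 0, "wz": -0.171}, {"x": 0, "y": 0, "z": 2.5, "wx": 0, "wy": 0, "wz": -0.171}, {"x": 0, "y": 0, "z": 0, "wx": 0, "wy": 0, "wz": 0}, {"x": 0, "y": 0, "z": 0, "wx": 0, "wy": 0, "wz": 0}])

```text
time_s: 2.98
position: [571.0, 2.2, 107.0]
tool_rot: [3.141, -0.0, 1.197]
force: [0.2, -0.6, 0.3]
gripper_width: -0.2
grip_force: 0.0
```

drive_tool(targets=[{"x": 0, "y": 0, "z": 1.2, "wx": 0, "wy": 0, "wz": 0}, {"x": 0, "y": 0, "z": 1.2, "wx": 0, "wy": 0, "wz": 0}, {"x": 0, "y": 0, "z": 0.9, "wx": 0, "wy": 0, "wz": 0}, {"x": 0, "y": 0, "z": 0.2, "wx": 0, "wy": 0, "wz": 0}, {"x": 0, "y": 0, "z": 0.2, "wx": 0, "wy": 0, "wz": 0}, {"x": 0, "y": 0, "z": 0, "wx": 0, "wy": 0, "wz": 0}])

```text
time_s: 3.72
position: [570.8, 2.1, 69.5]
tool_rot: [3.141, -0.0, 1.201]
force: [-0.7, -0.6, -0.0]
gripper_width: 0.0
grip_force: 0.0
```

drive_tool(targets=[{"x": 0, "y": 0, "z": 0.1, "wx": 0, "wy": 0, "wz": 0}, {"x": 0, "y": 0, "z": 0.1, "wx": 0, "wy": 0, "wz": 0}, {"x": 0, "y": 0, "z": 0, "wx": 0, "wy": 0, "wz": 0}])

```text
time_s: 4.1
position: [571.7, 2.0, 68.9]
tool_rot: [3.139, -0.0, 1.2]
force: [-3.5, -0.9, 14.9]
gripper_width: 0.0
grip_force: 7.1
```

drive_tool(targets=[{"x": -0.026, "y": 0.392, "z": 0, "wx": 0, "wy": 0, "wz": 0.131}, {"x": -0.026, "y": 0.392, "z": 0, "wx": 0, "wy": 0, "wz": 0.131}, {"x": -0.026, "y": 0.392, "z": 0, "wx": 0, "wy": 0, "wz": 0.131}, {"x": -0.026, "y": 0.392, "z": 0, "wx": 0, "wy": 0, "wz": 0.131}, {"x": 0, "y": 0, "z": 0, "wx": 0, "wy": 0, "wz": 0}])

```text
time_s: 4.72
position: [584.3, -7.0, 69.0]
tool_rot: [3.14, -0.002, 0.674]
force: [-3.2, -0.7, 14.3]
gripper_width: -0.2
grip_force: 6.9
```

```bash
cat > look.py <<'E'
from h import *
import sys
a=[]
for n,(u,v) in(("top",(261,187)),("scene",(248,197))):
    im=bot.get_image(n)
    a.append(cv2.resize(im["img"][v-30:v+30,u-30:u+30,::-1],(390,390),interpolation=cv2.INTER_CUBIC))
    np.save(n,im,allow_pickle=True)
cv2.imwrite(f"pics/{sys.argv[1]}.png",np.hstack(a))
E
python3 look.py crop1
```

```text
(no output)
```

View pics/crop1.png

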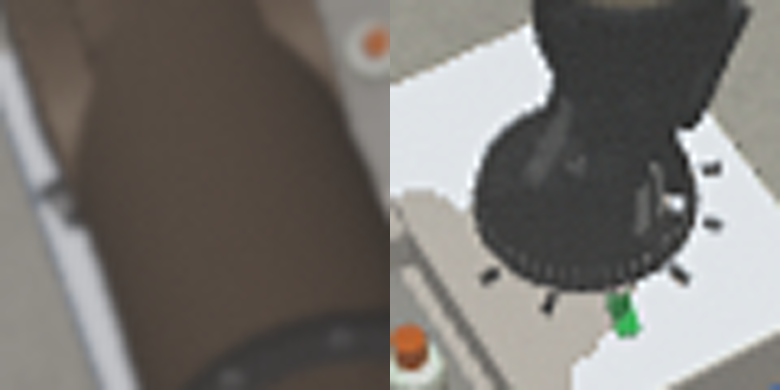

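The top view is covered by the arm. In the scene view the white pointer tip at crop (672,202) has moved from the first mark nearly to the second (712,223), so the drag works. Continuing.

drive_tool(targets=[{"x": -0.026, "y": 0.392, "z": 0, "wx": 0, "wy": 0, "wz": 0.131}, {"x": -0.026, "y": 0.392, "z": 0, "wx": 0, "wy": 0, "wz": 0.131}, {"x": -0.026, "y": 0.392, "z": 0, "wx": 0, "wy": 0, "wz": 0.131}, {"x": -0.026, "y": 0.392, "z": 0, "wx": 0, "wy": 0, "wz": 0.131}, {"x": -0.026, "y": 0.392, "z": 0, "wx": 0, "wy": 0, "wz": 0.131}, {"x": -0.026, "y": 0.392, "z": 0, "wx": 0, "wy": 0, "wz": 0.131}, {"x": -0.026, "y": 0.392, "z": 0, "wx": 0, "wy": 0, "wz": 0.131}, {"x": -0.026, "y": 0.392, "z": 0, "wx": 0, "wy": 0, "wz": 0.131}, {"x": 0, "y": 0, "z": 0, "wx": 0, "wy": 0, "wz": 0}])

```text
time_s: 5.95
position: [587.8, -35.3, 68.9]
tool_rot: [-3.14, -0.0, -0.372]
force: [-6.1, 4.3, 15.5]
gripper_width: 0.5
grip_force: 8.0
```

```bash
python3 look.py crop2
```

```text
(no output)
```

View pics/crop2.png

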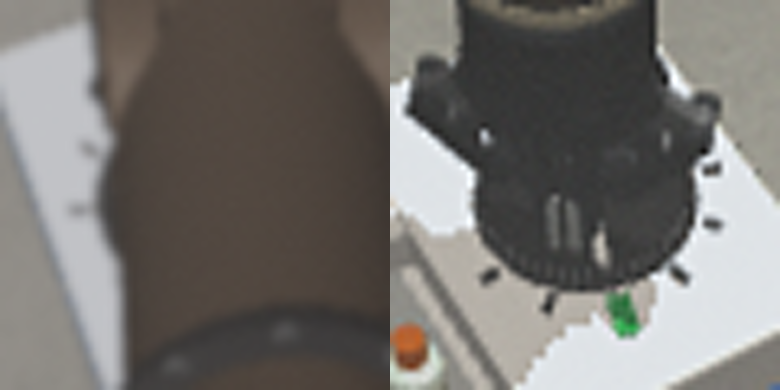

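The pointer, at crop (600,247), now lies near the green mark at (622,313). Lifting straight up and moving above the button to check.

drive_tool(targets=[{"x": 0, "y": 0, "z": -1, "wx": 0, "wy": 0, "wz": 0}, {"x": 0, "y": 0, "z": -2, "wx": 0, "wy": 0, "wz": 0}, {"x": 0, "y": 0, "z": -2, "wx": 0, "wy": 0, "wz": 0}, {"x": 0.63, "y": 3.89, "z": 0, "wx": 0, "wy": 0, "wz": 0}, {"x": 0.63, "y": 3.89, "z": 0, "wx": 0, "wy": 0, "wz": 0}, {"x": 0.63, "y": 3.89, "z": 0, "wx": 0, "wy": 0, "wz": 0}, {"x": 0.63, "y": 3.89, "z": 0, "wx": 0, "wy": 0, "wz": 0}, {"x": 0, "y": 0, "z": 0, "wx": 0, "wy": 0, "wz": 0}])

```text
time_s: 7.05
position: [553.6, -195.5, 117.7]
tool_rot: [3.139, -0.001, -0.377]
force: [-0.6, 0.0, 0.5]
gripper_width: -0.1
grip_force: 0.0
```

```bash
python3 look.py crop3
```

```text
(no output)
```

View pics/crop3.png

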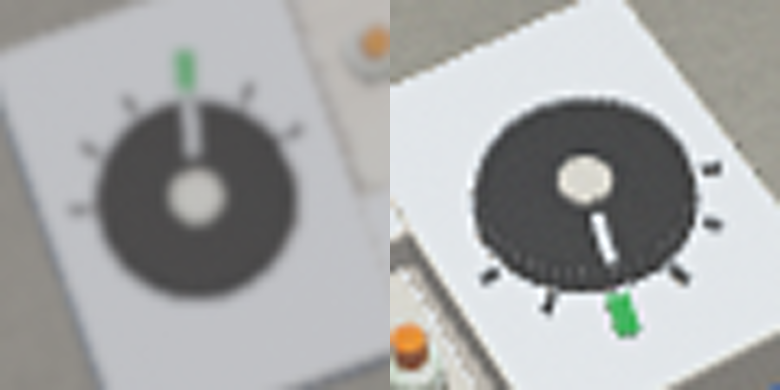

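The pointer lies on the green mark in both views: in the top view, pointer end (192,128), green (184,70) and hub (197,197) are in line. Now the button.

drive_tool(targets=[{"x": -0.14, "y": -0.62, "z": 0, "wx": 0, "wy": 0, "wz": 0}, {"x": 0, "y": 0, "z": 1.5, "wx": 0, "wy": 0, "wz": 0}, {"x": 0, "y": 0, "z": 1.5, "wx": 0, "wy": 0, "wz": 0}, {"x": 0, "y": 0, "z": 0.6, "wx": 0, "wy": 0, "wz": 0}, {"x": 0, "y": 0, "z": 0, "wx": 0, "wy": 0, "wz": 0}])

```text
time_s: 7.78
position: [555.2, -184.6, 80.4]
tool_rot: [3.141, 0.002, -0.371]
force: [-0.2, 0.8, -0.0]
gripper_width: 0.1
grip_force: 0.0
```

drive_tool(targets=[{"x": 0.16, "y": 0.42, "z": 0, "wx": 0, "wy": 0, "wz": 0}, {"x": 0, "y": 0, "z": 0.3, "wx": 0, "wy": 0, "wz": 0}, {"x": 0, "y": 0, "z": 0.3, "wx": 0, "wy": 0, "wz": 0}, {"x": 0, "y": 0, "z": 0.3, "wx": 0, "wy": 0, "wz": 0}, {"x": 0, "y": 0, "z": 0.1, "wx": 0, "wy": 0, "wz": 0}, {"x": 0, "y": 0, "z": 0, "wx": 0, "wy": 0, "wz": 0}, {"x": 0, "y": 0, "z": 0, "wx": 0, "wy": 0, "wz": 0}])

```text
time_s: 8.65
position: [556.0, -189.5, 71.6]
tool_rot: [3.141, -0.001, -0.372]
force: [-0.0, -2.7, 4.7]
gripper_width: -0.0
grip_force: 2.3
```

drive_tool(targets=[{"x": 0, "y": 0, "z": 0.1, "wx": 0, "wy": 0, "wz": 0}, {"x": 0, "y": 0, "z": 0.1, "wx": 0, "wy": 0, "wz": 0}, {"x": 0, "y": 0, "z": 0, "wx": 0, "wy": 0, "wz": 0}])

```text
time_s: 9.02
position: [556.0, -189.5, 70.9]
tool_rot: [3.141, -0.001, -0.372]
force: [-5.8, -1.4, 21.3]
gripper_width: -0.2
grip_force: 10.1
```

The button bottomed out: z is 70.9 against the expected 71, and the force rose to 21 N. Lifting clear.

drive_tool(targets=[{"x": 0, "y": 0, "z": -1, "wx": 0, "wy": 0, "wz": 0}, {"x": 0, "y": 0, "z": -3, "wx": 0, "wy": 0, "wz": 0}, {"x": 0, "y": 0, "z": -4, "wx": 0, "wy": 0, "wz": 0}, {"x": -4, "y": 0, "z": -2, "wx": 0, "wy": 0, "wz": 0}, {"x": -4, "y": 0, "z": 0, "wx": 0, "wy": 0, "wz": 0}, {"x": -4, "y": 0, "z": 0, "wx": 0, "wy": 0, "wz": 0}, {"x": 0, "y": 0, "z": 0, "wx": 0, "wy": 0, "wz": 0}, {"x": 0, "y": 0, "z": 0, "wx": 0, "wy": 0, "wz": 0}])

```text
time_s: 10.02
position: [444.4, -145.3, 169.4]
tool_rot: [-3.141, -0.0, -0.371]
force: [0.3, -0.2, 0.2]
gripper_width: 0.2
grip_force: 0.0
```

```bash
python3 - <<'E'
from h import *
im=bot.get_image("scene");cv2.imwrite("pics/end.png",cv2.resize(im["img"][150:280,140:310,::-1],None,fx=4,fy=4,interpolation=cv2.INTER_CUBIC))
E
```

```text
(no output)
```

View pics/end.png

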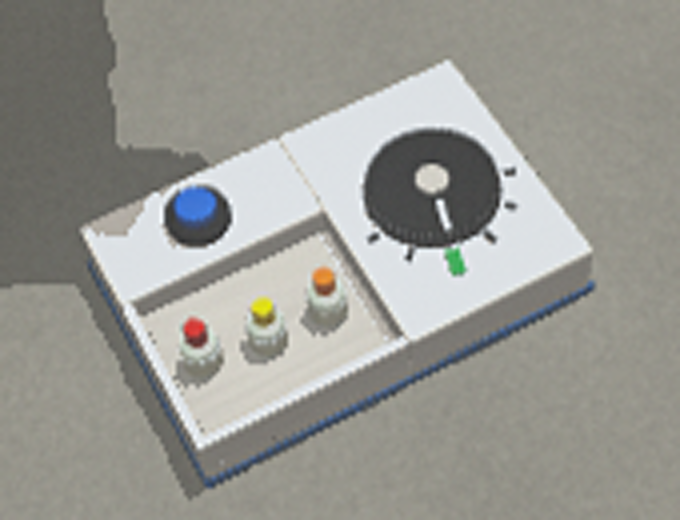

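The dial pointer (445,215) is on the green mark (456,262), the button (195,205) is up, the vials are undisturbed, and the arm is clear.

```bash
python3 -c "
from bench import bot
print(bot.finish_job())"
```

```text
the job is handed in; nothing more can be done
None
```

The dial was turned three clicks to the green mark, then the start button was pressed fully down and came back up; the last picture shows the vials undisturbed and the arm clear, and the job is handed in (no verdict was returned).

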